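Fit the filter slide and hold the dip probe in the photometer port

TASK

Set up the photometer for a reading: take the slide with the orange tab from the white rack, push it fully home in the photometer's slot (its flange down on the top face) and let go of it. Then lift the dip probe out of its holster, lower it upright through the round port without touching the photometer or the bore's walls, until the red mark on the stem is level with the port's mouth, and finish while still holding it there, still and centred. Leave the blue slide, the bottles, jar, beaker and calculator alone.

Things in the scene. Friction and masses are not known exactly. Their poses are not given: they have to be found in the camera images.
- photometer: White bench photometer, fixed, 120 (x) by 180 (y) by 85 (z) mm. Origin: centre of its underside on the bench, z up. Its top face is flat, 85 mm above the bench, with the round port on its +y half and the filter slot on its -y half, 84 mm apart. A flush display and keys lie along the +x edge of the top face.
- port (a point): Centre of the mouth of the round port, marked with a thin blue circle, level with the photometer's top face (85 mm above the bench); axes as the photometer's. The bore is vertical, 20 mm in diameter and 70 mm deep.
- slot (a point): Centre of the mouth of the filter slot, in an orange outline, level with the top face (85 mm above the bench). The slot is 40 mm long along its own x, 8 mm wide along its own y, 70 mm deep, straight down.
- amber_tab (a point): Centre of the slide's orange grip tab, 36 (x) by 12 (y) by 42 (z) mm; pinch through y. z up; either way round fits. Flange 50 by 18 by 6 mm below it, underside 27 mm below this point; then the amber blade, 36 wide, 4 thick, 40 long, end 67 mm below this point. Loose, 60 g; starts upright in the rack, flange on its top. Seated in the photometer, this point is 27 mm above the slot's mouth.
- blue_tab (a point): Centre of the blue tab of the other filter slide, same shape, in the rack's other slot, 72 mm from the first (along the slides' y). Leave it alone.
- rack: White rack, fixed, 85 (x) by 150 (y) by 48 (z) mm, origin at the centre of its underside on the bench; its two slots are 36 mm to either side of its centre along its y and run along its x.
- holster: Grey holster of the probe, fixed: a 60 by 60 mm block, top 100 mm above the bench, on a dark foot 110 by 110 by 3 mm; origin at the centre of its underside. A vertical 14 mm hole through the middle holds the probe's stem.
- probe_grip (a point): Centre of the probe's black handle (yellow band near its top), an upright cylinder 24 mm in diameter, 60 high; z up along the probe. Loose, about 120 g, 155 mm long: under the handle a steel stem 10 mm in diameter, 95 long, its tip 125 mm below this point. Starts upright in the holster, the handle's lower face on the holster's top.
- probe_mark (a point): Centre of the red mark (4 mm high) on the probe's stem, on its axis, 45 mm above the tip and 80 mm below the handle's centre.
- probe_tip (a point): Lower end of the probe's stem, on its axis.
- bottle_a: Bystander: glass bottle with blue cap, 70 mm in diameter, 150 mm high; origin under its centre.
- bottle_b: Bystander: glass bottle with green cap, 60 mm in diameter, 120 mm high; origin under its centre.
- jar: Bystander: glass jar with black cap, 56 mm in diameter, 70 mm high; origin under its centre.
- beaker: Bystander: glass beaker, 76 mm in diameter, 100 mm high; origin under its centre.
- calculator: Bystander: blue pocket calculator lying flat, 120 by 75 by 14 mm; origin under its centre.
There are look-alikes about, which are no part of the job. What is shaped like the part that bears probe_grip but turquoise is not meant.

How it is judged:
On the way, in this order (a step that is already met when the one before it is completed fails the run):
1. the orange-tabbed slide is fully home in the photometer's slot and let go (horizontal distance between amber_tab and slot below 0.005 m and z of amber_tab in the frame of slot below 0.03 m and angle between the x axis of amber_tab and the x axis of slot, either way round below 0.15 rad and angle between amber_tab's own z axis and vertical below 0.08 rad and contact force between the fingers and amber below 0.1 N), for 0.3 s.
2. the probe is clear of its holster, its tip above the photometer (z of probe_tip in the frame of port above 0.02 m and horizontal distance between probe_tip and port below 0.06 m and contact force between the fingers and probe above 1 N), for 0.05 s.
At the end, for the whole second after the job is handed in: Orange-tabbed slide home in the slot, untouched (flange within 3 mm of the top, 5 mm of centre, upright). Probe held still in the fingers, not touching the photometer, its red mark within 6 mm of the mouth's height, mark and tip within 3.5 mm of the port's axis (all of step 1 and horizontal distance between each of probe_mark, probe_tip and port below 0.0035 m and z of probe_mark in the frame of port between -0.006 and 0.006 m and contact force between the fingers and probe above 1 N and contact force between probe and photometer below 0.3 N and linear speed of probe below 0.02 m/s); the arm keeps its last pose, push and grip.
It fails at once if the probe touches the photometer (more than 0.5 N) (contact force between probe and photometer above 0.5 N).
It fails at once if the blue slide is moved more than 10 mm (distance of blue_tab from where it was at the start of the episode above 0.01 m).
It fails at once if a bottle, the jar, the beaker or the calculator is moved more than 20 mm (distance of any of bottle_a, bottle_b, jar, beaker, calculator from where it was at the start of the episode above 0.02 m).
It also fails if it takes over 67 s, if anything falls off the work surface, if the arm or the gripper's body presses on something with over 40 N, if the wrist force passes 120 N, or if a joint passes its speed limit or range.

ROBOT

A 7-joint arm with a two-finger parallel gripper is mounted at the origin on the work surface. World frame = base frame: x ahead of the robot, y to its left, z up, the work surface at z = 0. Lengths are in m, angles in rad, forces in N, time in s.
With the tool pointing down it reaches from about 0.425 to 0.875 m from the base axis. Payload 4.7 kg.
Tool frame: the origin (TCP) lies at the very end of the fingers, on their centre line; the grasp point (between the pads) lies 19 mm behind it; z points along the fingers, y is the line along which they close (so a half turn about z gives the same grasp; the last joint's range is limited). The gripper opens to 87 mm and grips with 3 to 60 N. Pads are 19 mm wide; open, the fingers measure 117 mm over their backs; the gripper's body (75 mm by 190 mm) begins 51 mm behind the grasp point.
Start: joints at [-1.299, 0.321, -0.07, 1.45, 0.023, 1.371, -0.057], TCP at [0.166, 0.629, 0.223] pointing down, gripper open.
Joint ranges: [-2.86, 2.86], [-0.3, 2.09], [-1.38, 1.24], [0.06, 2.45], [-1.56, 4.7], [0.09, 2.05], [-2.69, 2.69]. Speed limits (rad/s): [2.57, 2.57, 3.14, 3.14, 3.14, 3.14, 3.14].

INTERFACE

Orientations are given as a rotation vector (axis times angle).
In Python, from bench import ctrl, get_image, job gives the robot as it stands.
- The arm moves only by the shell command python3 -m crank 'ROWS' [FORCE]. ROWS is JSON, a list that holds one entry, the list of rows, each a list of 5 numbers: the shift along the tool's x, y, z in mm, then the turn about the tool's z in rad, then the closure, from -1 (fully open) to 1 (shut), so that 0 is half open. A call has 1 to 10 rows; each row shifts and turns the commanded pose from where the row before left it, along the tool's axes as they then stand; what a row does not reach is not made up. A row lasts 1/12 s, in which the tool goes at most 41.7 mm and 7.16 degrees, less where a joint would pass 70% of its speed; a pose out of reach is approached as far as the arm can. A call with a gripper value outside its range is refused whole. The fingers move at their own pace and stop on an object; FORCE is the grip in N (left out, the last holds). Time passes only in rows, so rows that do not move let the fingers close. It gives the time, the measured TCP pose, the force, the opening and the grip force at its end, in the units of the state.
- ctrl.get_state(): the state, without advancing time (a new reading comes with each control period).
- get_image(name): name is "scene" or "top" or "wrist"; returns a dict with "pixels" (400x640x3 uint8, red, green, blue), "fx", "fy", "cx", "cy" (pixels), "T" (4x4, takes a point from camera to world coordinates); the wrist camera has in their place "T_tool_cam" (4x4, takes a point from camera to tool coordinates, whose origin is the TCP and whose axes are the flange's). Camera axes: x right, y down, z forward; pixel columns grow to the right and rows downward; lengths in m; the calibration is good to about 2 mm. A picture is of the moment at which its call begins: read the wrist's pose just before it. There is no depth.
- job.close_job(): hands the job in; it is judged then, once.
The state is a dict: "time": time; "joint_positions": joint angles; "qd": joint speeds; "joint_torque": joint torques, N m; "position": TCP position; "tool_rot": TCP orientation; "ft_force": force on the tool from outside, world axes, zero at the start; "torque": the same for the moment, N m; "grip_width": opening from 0.0 (shut) to 1.0 (fully open); "grip_force": force on a finger pad.
Only numpy, scipy, OpenCV 4.12 (cv2) and the standard library are available. Lean on these libraries where they do the work, as an engineer would, in place of code of your own. Each camera call takes 0.05 s, during which the arm holds its last target. There are 200 camera calls.

## Working session

There is one attempt and no reset: what is moved stays moved. The work goes in short steps, Python scripts to look and compute and a shell command to move; the robot and the scene stay as the last step left them, time stands still between calls to the robot, and variables do not carry over. Pictures are saved under pics/ and viewed, at most 10 in all, crops included, and the job is handed in when it is done.

```bash
ls; mkdir -p pics
cat > h.py <<'E'
import numpy as np, cv2
from scipy.spatial.transform import Rotation as R
from bench import ctrl,get_image,job
def save(n,f):
    im=get_image(n); cv2.imwrite(f,im["pixels"][:,:,::-1]); return im
def ray(im,u,v,z,T=None):
    T=np.array(im["T"]) if T is None else T
    d=T[:3,:3]@np.array([(u-im["cx"])/im["fx"],(v-im["cy"])/im["fy"],1]); o=T[:3,3]
    return o+d*(z-o[2])/d[2]
def wristT(s,im):
    T=np.eye(4);T[:3,:3]=R.from_rotvec(s["tool_rot"]).as_matrix();T[:3,3]=s["position"]
    return T@np.array(im["T_tool_cam"])
E
python3 - <<'E'
from h import *
import pickle
s=ctrl.get_state();print(s)
d={}
for n in("top","scene"):
    d[n]=save(n,f"pics/{n}0.png");print(n,d[n]["fx"],np.round(d[n]["T"],3).tolist())
pickle.dump(d,open("d0.pkl","wb"))
E
```

```text
pics
{'time': 0.0, 'joint_positions': array([-1.29891409,  0.32180329, -0.07011133,  1.45167611,  0.02258916,
        1.37078167, -0.0569065 ]), 'qd': array([ 0.00123951, -0.00037049, -0.00093603, -0.00131398, -0.00097443,
       -0.00152881,  0.00013731]), 'joint_torque': array([-4.48854435e-04, -4.91285455e+01, -4.04097615e-01, -3.12529778e+01,
       -6.39441842e-02,  4.39861254e-02,  1.96945653e-04]), 'position': array([0.16559703, 0.62798343, 0.22147395]), 'tool_rot': array([-4.03708532e-01, -3.11537954e+00,  2.94343949e-03]), 'ft_force': array([-0.15608712,  0.29778679,  0.76055353]), 'torque': array([-0.0283286 , -0.07439902,  0.01337837]), 'grip_force': 0.0, 'grip_width': 1.0000608673453963}
top 394.006541232874 [[0.002, -0.983, 0.185, 0.305], [-1.0, -0.007, -0.023, -0.014], [0.024, -0.185, -0.982, 1.261], [0.0, 0.0, 0.0, 1.0]]
scene 376.8523349410104 [[0.613, 0.646, -0.455, 1.033], [0.79, -0.508, 0.343, -0.408], [-0.009, -0.569, -0.822, 0.979], [0.0, 0.0, 0.0, 1.0]]
```

View pics/top0.png

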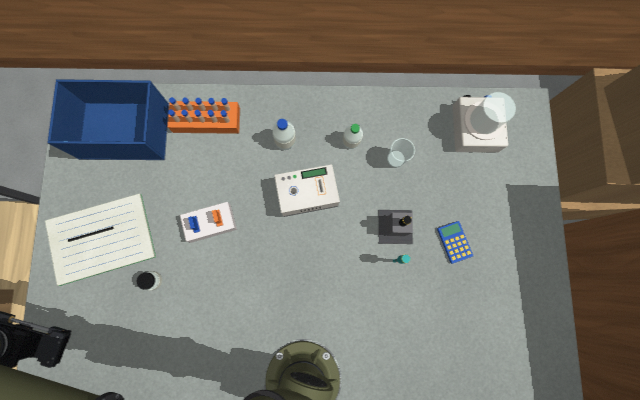

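View pics/scene0.png

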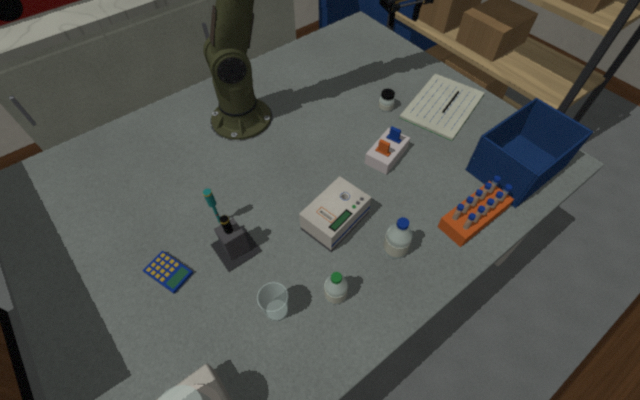

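The top view shows the orange tab at about (216,217) and the blue tab at (194,224), both in the white rack. On the photometer, the port is at (293,190) and the slot at (320,186). The black probe is in the grey holster at (402,222).

Possible mix-ups:
- **Slide:** the blue tab at (194,224), or the orange tube rack at (203,117). I choose the orange tab at (216,217).
- **Probe:** the turquoise stick at (404,259). I choose the black handle at (402,222).

Next, one close composite crop.

Run:
```python
from h import *
t=cv2.imread("pics/top0.png")
def c(u,v,w,h,k):return cv2.resize(t[v:v+h,u:u+w],None,fx=k,fy=k,interpolation=cv2.INTER_CUBIC)
a=c(172,195,66,50,6)   # 396x300
b=c(372,195,66,75,6)[:450]
p=c(270,160,72,60,6)
C=np.zeros((600,800,3),np.uint8)
C[:300,:396]=a; C[:450,400:796]=b; C[302:600,:396]=p[:298,:396]
cv2.imwrite("pics/c0.png",C)
```

```text
(no output)
```

View pics/c0.png

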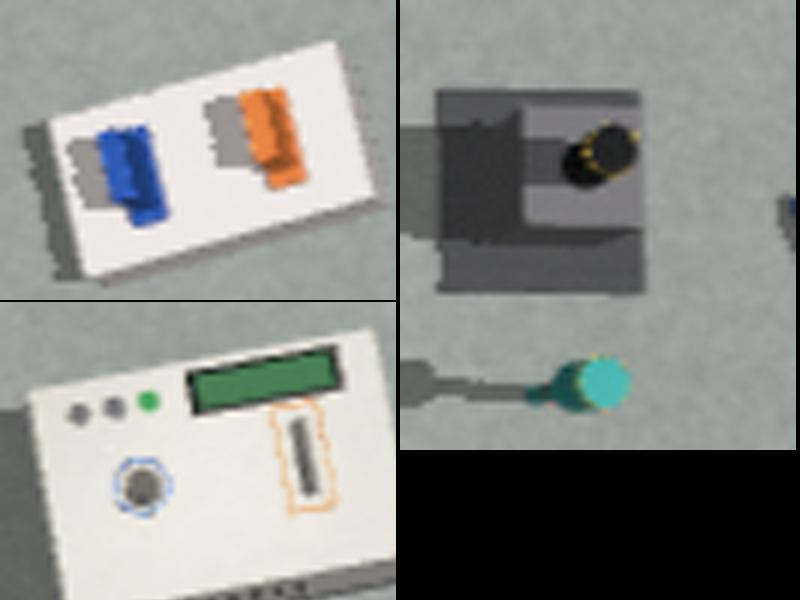

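The crop shows the orange tab's top centre at about (258,125), the rack corners, the blue port circle at (142,487), the slot at (305,457), and the black handle top with its yellow band at (609,150). The turquoise stick stands separately, so it is excluded.

Run:
```python
from h import *
import pickle
im=pickle.load(open("d0.pkl","rb"))["top"]
A=lambda x,y:(172+x/6,195+y/6); P=lambda x,y:(270+x/6,160+(y-302)/6); B=lambda x,y:(372+(x-400)/6,195+y/6)
def g(n,p,z): r=ray(im,*p,z);print(n,np.round(r,4),"reach",round(np.hypot(*r[:2]),3));return r
c=[g("rackc",A(*q),.048) for q in [(50,120),(335,40),(380,200),(90,278)]]
print("sides",[np.linalg.norm(c[i]-c[(i+1)%4]).round(3) for i in range(4)])
m=np.mean(c,0); y=(c[0]-c[1]+c[3]-c[2]); y/=np.linalg.norm(y); print("rack",m,"yaw",np.degrees(np.arctan2(-y[0],y[1])),"amber",m-.036*y)
g("tabtop",A(258,125),.096)
a=g("port",P(142,487),.085); b=g("slot",P(305,457),.085); print(np.linalg.norm(a-b),"yaw",np.degrees(np.arctan2(-(a-b)[0],(a-b)[1])))
s1=g("slot1",P(297,420),.085);s2=g("slot2",P(313,495),.085);d=s1-s2;print(np.linalg.norm(d),"slotyaw",np.degrees(np.arctan2(d[1],d[0])))
h=[g("holc",B(*q),.1) for q in [(523,107),(640,107),(640,227),(523,227)]];print(np.mean(h,0))
g("probetop",B(609,150),.16)
s=ctrl.get_state(); w=get_image("wrist");print(np.round(w["T_tool_cam"],4).tolist(),w["fx"],w["cx"],w["cy"])
print(np.round(R.from_rotvec(s["tool_rot"]).as_matrix(),3))
```

```text
rackc [0.491  0.3793 0.048 ] reach 0.62
rackc [0.5339 0.2353 0.048 ] reach 0.583
rackc [0.4505 0.2087 0.048 ] reach 0.496
rackc [0.4099 0.3538 0.048 ] reach 0.541
sides [np.float64(0.15), np.float64(0.088), np.float64(0.151), np.float64(0.085)]
rack [0.4713373  0.29427377 0.048     ] yaw 16.111303228090698 amber [0.48132745 0.25968769 0.048     ]
tabtop [0.4818 0.2614 0.096 ] reach 0.548
port [0.5619 0.0295 0.085 ] reach 0.563
slot [ 0.5782 -0.0534  0.085 ] reach 0.581
0.08445972368313459 yaw 11.124820323262847
slot1 [ 0.5976 -0.0493  0.085 ] reach 0.6
slot2 [ 0.5584 -0.0575  0.085 ] reach 0.561
0.040037779442343095 slotyaw 11.807513472133856
holc [ 0.4934 -0.2679  0.1   ] reach 0.561
holc [ 0.4938 -0.3267  0.1   ] reach 0.592
holc [ 0.4336 -0.3241  0.1   ] reach 0.541
holc [ 0.4333 -0.2659  0.1   ] reach 0.508
[ 0.4635246  -0.29613742  0.1       ]
probetop [ 0.4634 -0.2949  0.16  ] reach 0.549
[[-0.0007, -0.9624, -0.2717, 0.0745], [1.0, -0.0011, 0.001, 0.0013], [-0.0012, -0.2717, 0.9624, -0.1633], [0.0, 0.0, 0.0, 1.0]] 297.66634525487325 320.94678720509785 197.74378389978472
[[-0.967  0.255 -0.   ]
 [ 0.255  0.967 -0.002]
 [-0.    -0.002 -1.   ]]
```

```bash
cat >> h.py <<'E'
def go(x,y,z,yaw=None):
    """prints tool-axis shift (mm) to target TCP; yaw=deg of tool y from world y (mod 180) -> turn"""
    s=ctrl.get_state();M=R.from_rotvec(s["tool_rot"]).as_matrix();d=np.array([x,y,z])-s["position"]
    c=np.degrees(np.arctan2(-M[0,1],M[1,1]))
    print("t",round(s["time"],2),"pos",np.round(s["position"],4),"yaw",round(c,2),"tilt",np.round(M[:,2],4),"w",round(s["grip_width"],3),"gf",round(s["grip_force"],1),"F",np.round(s["ft_force"],1),"q7",round(s["joint_positions"][6],2))
    print("shift mm",np.round(1000*M.T@d,1), "" if yaw is None else ("turn rad",round(-np.radians((yaw-c+90)%180-90),4)))
E
python3 -m crank '[[[-30,-21,0,0,-0.2],[-30,-21,0,0,-0.2],[-30,-21,0,0,-0.2],[-30,-21,0,0,-0.2],[-30,-21,0,0,-0.2],[-30,-21,0,0,-0.2],[-30,-21,0,0,-0.2],[-30,-21,0,0,-0.2],[-30,-21,0,0,-0.2],[-30,-21,0,0,-0.2]]]'
python3 -m crank '[[[-30,-20,10,0,-0.2],[-30,-20,10,0,-0.2],[-30,-20,10,0,-0.2],[0,0,10,-0.11,-0.2],[0,0,10,-0.11,-0.2],[0,0,0,-0.11,-0.2],[0,0,0,-0.11,-0.2],[0,0,0,-0.1,-0.2],[0,0,0,0,-0.2],[0,0,0,0,-0.2]]]'
python3 - <<'E'
from h import *
go(.4813,.2604,.17,16.1)
E
```

```text
time: 0.98
position: [0.4031, 0.3473, 0.2225]
tool_rot: [-0.404, -3.115, -0.0]
ft_force: [0.3, 1.4, 0.3]
grip_width: 0.602
grip_force: 0.0
time: 1.82
position: [0.4739, 0.2679, 0.1724]
tool_rot: [0.437, -3.111, 0.0]
ft_force: [-0.3, -0.7, 0.1]
grip_width: 0.601
grip_force: 0.0
t 1.82 pos [0.4739 0.2679 0.1724] yaw 16.0 tilt [-3.e-04 -2.e-04 -1.e+00] w 0.601 gf 0.0 F [-0.3 -0.7  0.1] q7 1.31
shift mm [-5.  -9.3  2.4] ('turn rad', np.float64(-0.0017))
```

```bash
python3 -m crank '[[[-5,-9,0,0,-0.2],[0,0,0,0,-0.2],[0,0,0,0,-0.2]]]' >/dev/null
python3 - <<'E'
from h import *
go(.4813,.2604,.17,16.1)
import pickle
s=ctrl.get_state(); w=save("wrist","pics/w1.png"); pickle.dump((s,w),open("w1.pkl","wb"))
E
```

```text
t 2.07 pos [0.482  0.2598 0.1726] yaw 16.0 tilt [ 3.e-04 -3.e-04 -1.e+00] w 0.596 gf 0.0 F [ 0.5 -0.7 -0.2] q7 1.33
shift mm [0.6 0.8 2.6] ('turn rad', np.float64(-0.0017))
```

View pics/w1.png

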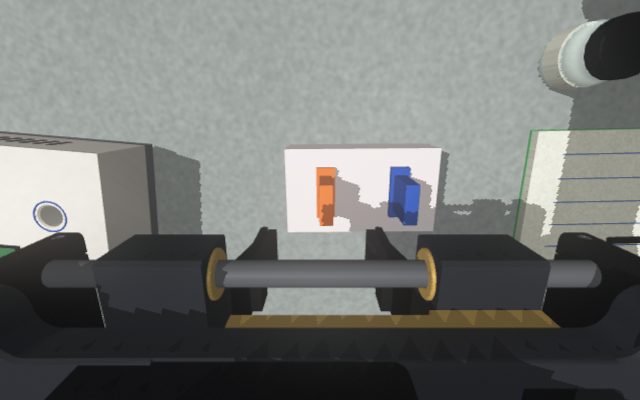

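The wrist view shows the orange tab at (325,190), between the fingers at u≈265 and u≈375, and the blue tab at (403,190). One crop next, enough to check the lateral offset.

Run:
```python
from h import *
import pickle
t=cv2.imread("pics/w1.png")
cv2.imwrite("pics/w1c.png",cv2.resize(t[130:240,280:360],None,fx=5,fy=5,interpolation=cv2.INTER_CUBIC))
```

```text
(no output)
```

View pics/w1c.png

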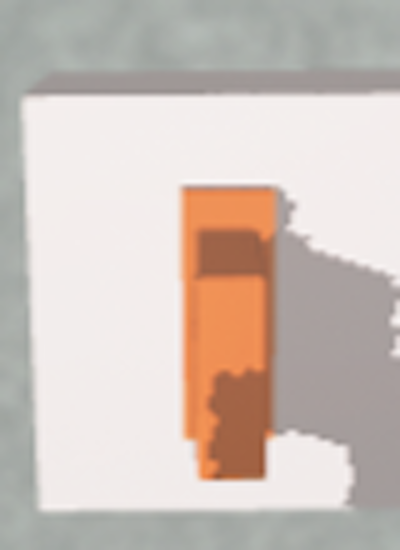

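The crop shows the flange spanning (182..275, 187..437) and the tab's top face spanning (197..266, 275..478), both upright in the crop.

Run:
```python
from h import *
import pickle
s,w=pickle.load(open("w1.pkl","rb")); T=wristT(s,w)
p=lambda x,y:(280+x/5,130+y/5)
a=ray(w,*p(231.5,376.5),.096,T);b=ray(w,*p(229,312),.054,T)
print(a,b)
e1=ray(w,*p(182,187),.054,T);e2=ray(w,*p(184,437),.054,T);e3=ray(w,*p(277,187),.054,T);d=e2-e1
print(np.linalg.norm(d),np.linalg.norm(e3-e1),np.degrees(np.arctan2(d[1],d[0])))
go(*((a+b)/2)[:2],.058,16.1)
```

```text
[0.48113402 0.26563481 0.096     ] [0.48089851 0.26582768 0.054     ]
0.05066904907953709 0.01817951987470551 16.17589288421641
t 2.12 pos [0.4817 0.2603 0.1726] yaw 16.06 tilt [ 0.  0. -1.] w 0.596 gf 0.0 F [-0.4  0.4 -0.5] q7 1.33
shift mm [ -0.9   5.4 114.6] ('turn rad', np.float64(-0.0007))
```

```bash
python3 -m crank '[[[-1,4,15,0,-0.2],[0,0,20,0,-0.2],[0,0,20,0,-0.2],[0,0,20,0,-0.2],[0,0,15,0,-0.2],[0,0,15,0,-0.2],[0,0,9,0,-0.2],[0,0,0,0,-0.2],[0,0,0,0,-0.2]]]' 
python3 -m crank '[[[0,0,0,0,0],[0,0,0,0,0.2],[0,0,0,0,0.4],[0,0,0,0,0.5],[0,0,0,0,0.6],[0,0,0,0,0.6],[0,0,0,0,0.7],[0,0,0,0,0.7]]]' 10
python3 - <<'E'
from h import *
go(.4812,.2645,.058,16.1)
save("wrist","pics/w2.png")
E
```

```text
time: 2.87
position: [0.4811, 0.2649, 0.0586]
tool_rot: [0.442, -3.11, 0.0]
ft_force: [-0.7, -0.9, 0.1]
grip_width: 0.599
grip_force: 0.0
time: 3.53
position: [0.4812, 0.2649, 0.0586]
tool_rot: [-0.442, 3.11, 0.0]
ft_force: [-0.5, -0.3, 0.2]
grip_width: 0.174
grip_force: 0.0
t 3.53 pos [0.4812 0.2649 0.0586] yaw 16.17 tilt [ 1.e-04  1.e-04 -1.e+00] w 0.174 gf 0.0 F [-0.5 -0.3  0.2] q7 1.35
shift mm [ 0.1 -0.4  0.6] ('turn rad', np.float64(0.0012))
```

View pics/w2.png

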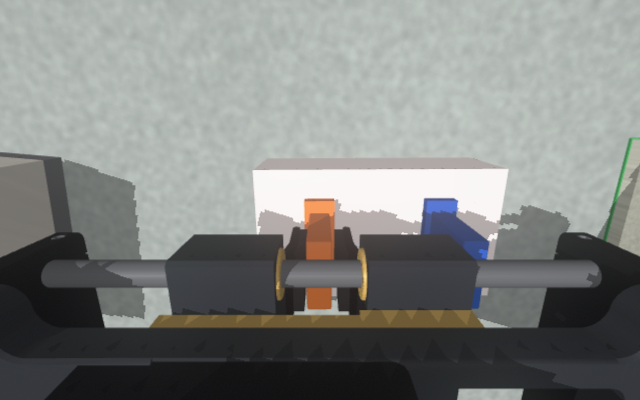

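The orange tab (u≈319) sits centred between the finger pads (300 and 338), and the blue tab is clear at u≈440. I'll close firmly and lift.

```bash
python3 -m crank '[[[0,0,0,0,0.8],[0,0,0,0,1],[0,0,0,0,1],[0,0,0,0,1],[0,0,0,0,1]]]' 25
python3 -m crank '[[[0,0,-5,0,1],[0,0,-10,0,1],[0,0,-15,0,1],[0,0,-20,0,1],[0,0,-20,0,1],[0,0,-20,0,1],[0,0,-20,0,1],[0,0,-15,0,1],[0,0,0,0,1],[0,0,0,0,1]]]'
python3 - <<'E'
from h import *
go(.545,-.05,.183,11.4)
E
```

```text
time: 4.0
position: [0.4812, 0.2648, 0.0586]
tool_rot: [-0.442, 3.11, -0.0]
ft_force: [-0.1, -0.6, 0.8]
grip_width: 0.134
grip_force: 25.0
time: 4.83
position: [0.4816, 0.2653, 0.1848]
tool_rot: [-0.442, 3.108, 0.002]
ft_force: [0.8, -0.8, -0.9]
grip_width: 0.131
grip_force: 25.0
t 4.83 pos [0.4816 0.2653 0.1848] yaw 16.18 tilt [ 0.002   0.0017 -1.    ] w 0.131 gf 25.0 F [ 0.8 -0.8 -0.9] q7 1.33
shift mm [  27.  -320.5    1.4] ('turn rad', np.float64(0.0834))
```

```bash
python3 -m crank '[[[-2,-15,0,0,1],[-4,-34,0,0,1],[-5,-34,0,0,1],[-5,-34,0,0,1],[-5,-34,0,0,1],[-5,-34,0,0,1],[-5,-34,0,0,1],[-5,-34,0,0,1],[-5,-34,0,0,1],[-4,-34,0,0,1]]]' >/dev/null
python3 -m crank '[[[0,-20,0,0,1],[0,0,0,0.042,1],[0,0,0,0.042,1],[0,0,0,0,1],[0,0,0,0,1],[0,0,0,0,1]]]'
python3 - <<'E'
from h import *
go(.62,-.05,.183,11.4)
import pickle
s=ctrl.get_state(); w=save("wrist","pics/w3.png"); pickle.dump((s,w),open("w3.pkl","wb"))
E
```

```text
time: 6.17
position: [0.6189, -0.0495, 0.1827]
tool_rot: [0.313, -3.125, -0.0]
ft_force: [0.8, 0.5, -0.4]
grip_width: 0.137
grip_force: 25.0
t 6.17 pos [ 0.6189 -0.0495  0.1827] yaw 11.46 tilt [-1.4e-03  1.0e-04 -1.0e+00] w 0.137 gf 25.0 F [ 0.8  0.5 -0.4] q7 1.92
shift mm [-1.  -0.7 -0.3] ('turn rad', np.float64(0.001))
```

View pics/w3.png

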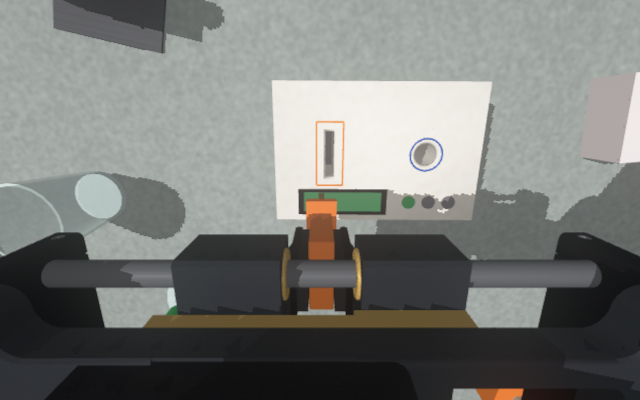

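The view shows the slot outline at about (316..344, 121..185), the port circle at (426,154), and the held slide's flange front edge at (306..337, ~200). I'll refine these with colour masks.

```bash
cat >> h.py <<'E'
def box(im,lo,hi,u0,v0,u1,v1):
    hsv=cv2.cvtColor(im["pixels"],cv2.COLOR_RGB2HSV); m=cv2.inRange(hsv,lo,hi)[v0:v1,u0:u1]
    p=np.argwhere(m)[:,::-1].astype(np.float32)+[u0,v0]; return p.astype(np.float32)
ORG=((5,90,100),(22,255,255)); BLU=((105,90,60),(130,255,255))
E
python3 - <<'E'
from h import *
import pickle
s,w=pickle.load(open("w3.pkl","rb")); T=wristT(s,w); M=R.from_rotvec(s["tool_rot"]).as_matrix()
tl=lambda r: np.round(1000*M.T@(r-s["position"]),1)
sl=box(w,*ORG,305,110,352,190); r=cv2.minAreaRect(sl); print("slot",r,len(sl))
S=ray(w,*r[0],.085,T)
po=box(w,*BLU,400,130,455,180); e=cv2.minEnclosingCircle(po); f=cv2.fitEllipse(cv2.convexHull(po)); print("port",e,f)
P=ray(w,*f[0],.085,T); print("S",S,"P",P,np.linalg.norm(S-P),"yaw",np.degrees(np.arctan2(-(P-S)[0],(P-S)[1])))
c=[ray(w,*q,.085,T) for q in cv2.boxPoints(r)]; 
for i in range(4):
  d=c[i]-c[(i+1)%4];print(np.linalg.norm(d).round(4),np.degrees(np.arctan2(d[1],d[0])).round(2))
fl=box(w,*ORG,295,192,350,206);x,y=fl[:,0],fl[:,1]
for v in range(194,206): 
  q=x[y==v]; 
  if len(q):print(v,q.min(),q.max(),end='; ')
fz=s["position"][2]-.0045
print("\nflange",[tl(ray(w,u,200,fz,T)) for u in(306,321,337)],"slot tool",tl(S))
E
```

```text
slot ((329.5, 153.0), (64.0, 27.0), 90.0) 233
port ((425.625, 154.375), 17.162012100219727) ((425.8158264160156, 154.3121795654297), (31.295007705688477, 34.21006774902344), 43.54273986816406)
S [ 0.57706168 -0.04885329  0.085     ] P [0.56150283 0.03406171 0.085     ] 0.08436216284510557 yaw 10.627856545593612
0.0229 -78.59
0.0558 -167.44
0.0243 101.4
0.0558 11.16
198 319.0 323.0; 199 306.0 335.0; 200 306.0 335.0; 201 306.0 336.0; 202 306.0 336.0; 203 306.0 336.0; 204 306.0 336.0; 205 306.0 336.0; 
flange [array([25.1, -7.4,  4.5]), array([25. ,  1.4,  4.5]), array([25. , 10.8,  4.5])] slot tool [40.7  8.9 97.7]
```

```bash
python3 -m crank '[[[10,2,0,0,1],[20,4,0,0,1],[10.5,1.5,0,0.005,1],[0,0,20,0,1],[0,0,15,0,1],[0,0,5,0,1],[0,0,0,0,1],[0,0,0,0,1],[0,0,0,0,1]]]' >/dev/null
python3 - <<'E'
from h import *
go(.5775,-.0505,.1427,11.2)
import pickle
s=ctrl.get_state(); w=save("wrist","pics/w4.png"); pickle.dump((s,w),open("w4.pkl","wb"))
t=cv2.imread("pics/w4.png");cv2.imwrite("pics/w4c.png",cv2.resize(t[150:260,250:400],None,fx=5,fy=5,interpolation=cv2.INTER_CUBIC))
E
```

```text
t 6.97 pos [ 0.5789 -0.0507  0.1445] yaw 11.09 tilt [ 0.0016 -0.     -1.    ] w 0.137 gf 25.0 F [ 0.   0.8 -0.9] q7 1.9
shift mm [1.4 0.5 1.8] ('turn rad', np.float64(-0.002))
```

View pics/w4c.png

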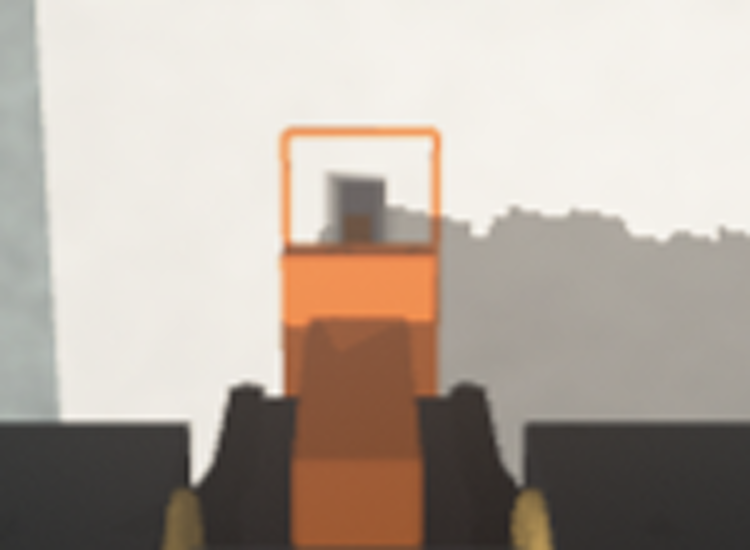

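The blade sits laterally centred over the slot: blade u≈356 in the crop, slot 330..385. The slot's near end is at y≈177 and the blade's near bottom corner at y≈215. I'll work out the offset along x.

Run:
```python
from h import *
import pickle
s,w=pickle.load(open("w4.pkl","rb")); T=wristT(s,w); M=R.from_rotvec(s["tool_rot"]).as_matrix();z=s["position"][2]
tl=lambda x,y,zz: np.round(1000*M.T@(ray(w,250+x/5,150+y/5,zz,T)-s["position"]),1)
print("slot end",tl(330,177,.085),tl(385,177,.085),"outline",tl(281,131,.085),tl(440,131,.085))
print("blade",tl(341,215,z-.0505),tl(372,215,z-.0505),"flange top",tl(283,250,z-.0045),tl(438,250,z-.0045),"bot",tl(283,246,z-.0105))
```

```text
slot end [20.8 -2.4 59.5] [20.7  6.1 59.5] outline [28.  -9.8 59.5] [27.9 14.4 59.5]
blade [17.1 -0.6 50.5] [17.1  4.  50.5] flange top [25.1 -7.   4.5] [25.1 11.2  4.5] bot [23.8 -7.3 10.5]
```

```bash
python3 -m crank '[[[0.7,0,5,0,1],[0,0,5,0,1],[0,0,5,0,1],[0,0,3,0,1],[0,0,0,0,1]]]' 
python3 -m crank '[[[0,0,5,0,1],[0,0,5,0,1],[0,0,5,0,1],[0,0,5,0,1],[0,0,5,0,1],[0,0,0,0,1],[0,0,0,0,1]]]'
```

```text
time: 7.43
position: [0.5768, -0.0508, 0.1244]
tool_rot: [0.303, -3.125, -0.0]
ft_force: [0.2, 0.7, -1.1]
grip_width: 0.138
grip_force: 25.0
time: 8.02
position: [0.5772, -0.0509, 0.1001]
tool_rot: [0.303, -3.126, 0.0]
ft_force: [0.1, -0.1, -1.6]
grip_width: 0.134
grip_force: 25.0
```

```bash
python3 -m crank '[[[0,0,2,0,1],[0,0,1.5,0,1],[0,0,0.5,0,1],[0,0,0.5,0,1],[0,0,0,0,1],[0,0,0,0,1]]]' 
python3 -m crank '[[[0,0,0.5,0,1],[0,0,0,0,1],[0,0,0,0,1]]]'
```

```text
time: 8.52
position: [0.5775, -0.0508, 0.0961]
tool_rot: [-0.303, 3.127, 0.0]
ft_force: [0.1, -0.5, -0.7]
grip_width: 0.136
grip_force: 25.0
time: 8.77
position: [0.5775, -0.0508, 0.0956]
tool_rot: [-0.303, 3.127, 0.0]
ft_force: [0.2, 0.5, -0.7]
grip_width: 0.136
grip_force: 25.0
```

```bash
python3 -m crank '[[[0,0,0.5,0,1],[0,0,0.5,0,1],[0,0,0.5,0,1],[0,0,0,0,1],[0,0,0,0,1]]]'
```

```text
time: 9.18
position: [0.5776, -0.0508, 0.0956]
tool_rot: [-0.303, 3.127, 0.001]
ft_force: [-3.6, 1.4, 9.0]
grip_width: 0.137
grip_force: 25.0
```

The slide is seated: z stalled at the expected 0.0956 with 9 N upward. Releasing and rising.

```bash
python3 -m crank '[[[0,0,-1,0,1],[0,0,0,0,0.6],[0,0,0,0,0.4],[0,0,0,0,0.2],[0,0,0,0,0.2],[0,0,0,0,0.2],[0,0,0,0,0.2]]]' 
python3 -m crank '[[[0,0,-5,0,0.2],[0,0,-10,0,0.2],[0,0,-20,0,0.2],[0,0,-30,0,0.2],[0,0,-30,0,0.2],[0,0,-30,0,0.2],[0,0,-20,0,0.2],[0,0,0,0,0.2],[0,0,0,0,0.2]]]'
python3 - <<'E'
from h import *
import pickle
s=ctrl.get_state(); w=save("wrist","pics/w5.png"); pickle.dump((s,w),open("w5.pkl","wb"))
T=wristT(s,w);M=R.from_rotvec(s["tool_rot"]).as_matrix()
po=box(w,*BLU,330,60,540,240); 
if len(po)>4: f=cv2.fitEllipse(cv2.convexHull(po)); P=ray(w,*f[0],.085,T);print(len(po),f,P)
go(.463,-.295,.25)
E
```

```text
time: 9.77
position: [0.5775, -0.0508, 0.0949]
tool_rot: [0.303, -3.127, -0.0]
ft_force: [-0.7, 0.0, 0.8]
grip_width: 0.391
grip_force: 0.0
time: 10.52
position: [0.5784, -0.051, 0.2423]
tool_rot: [-0.302, 3.123, 0.0]
ft_force: [-0.2, 0.3, -0.4]
grip_width: 0.405
grip_force: 0.0
33 ((398.1297607421875, 182.4278106689453), (24.256113052368164, 26.36310577392578), 55.8864631652832) [0.56173391 0.03397733 0.085     ]
t 10.57 pos [ 0.5775 -0.0509  0.2406] yaw 11.07 tilt [ 1.e-03  3.e-04 -1.e+00] w 0.397 gf 0.0 F [-0.6 -0.4 -0.8] q7 1.87
shift mm [ 159.3 -217.6   -9.6]
```

View pics/w5.png

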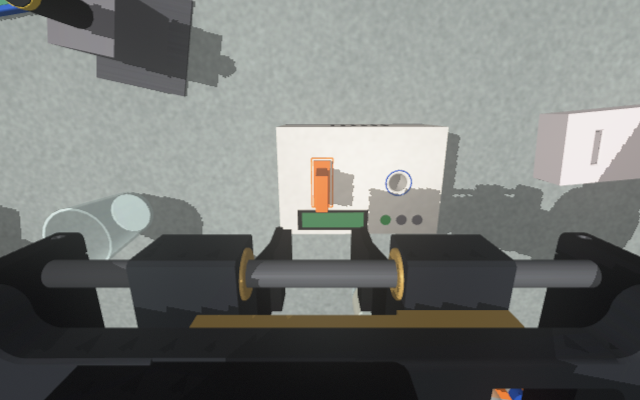

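The slide is seated in its slot and released, at (321,185), and the port is visible at (398,182). Now to the probe.

```bash
python3 -m crank '[[[8,-11,0,0,-0.3],[16,-21,0,0,-0.3],[16,-22,0,0,-0.3],[16,-22,0,0,-0.3],[16,-22,0,0,-0.3],[16,-22,0,0,-0.3],[16,-22,0,0,-0.3],[16,-22,0,0,-0.3],[16,-22,0,0,-0.3],[16,-22,0,0,-0.3]]]' >/dev/null
python3 -m crank '[[[8,-8,0,0,-0.3],[0,0,0,0,-0.3],[0,0,0,0,-0.3],[0,0,0,0,-0.3]]]' >/dev/null
python3 - <<'E'
from h import *
import pickle
s=ctrl.get_state(); w=save("wrist","pics/w6.png"); pickle.dump((s,w),open("w6.pkl","wb"))
go(.463,-.293,.112)
t=cv2.imread("pics/w6.png");cv2.imwrite("pics/w6c.png",cv2.resize(t[100:250,230:420],None,fx=4,fy=4,interpolation=cv2.INTER_CUBIC))
E
```

```text
t 11.78 pos [ 0.463  -0.2913  0.2396] yaw 11.26 tilt [-3.0e-04  1.2e-03 -1.0e+00] w 0.651 gf 0.0 F [ 0.1  0.2 -0. ] q7 2.34
shift mm [  0.3  -1.8 127.6]
```

View pics/w6c.png

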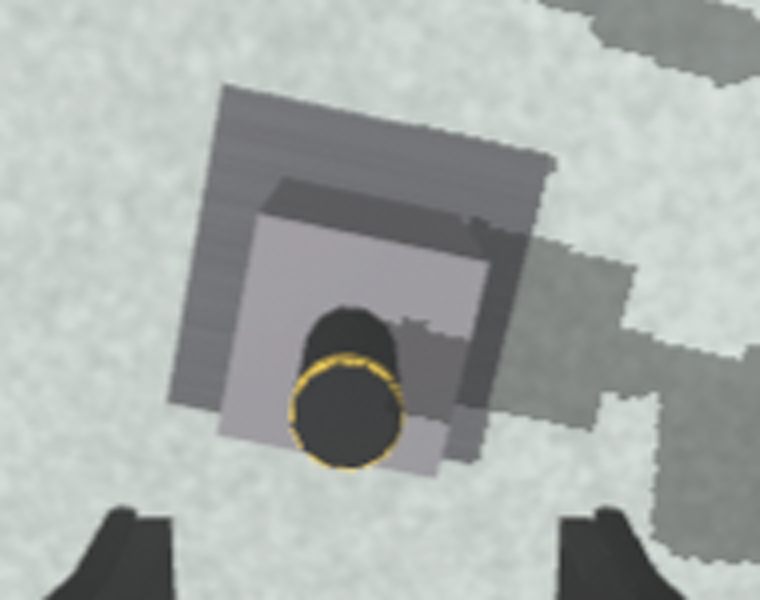

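The crop shows the black handle's top (yellow ring) centred at (347,412), over the grey holster block.

Run:
```python
from h import *
import pickle
s,w=pickle.load(open("w6.pkl","rb")); T=wristT(s,w)
p=ray(w,230+347/4,100+412/4,.16,T);print(p, "diam",np.linalg.norm(ray(w,230+290/4,203,.16,T)-ray(w,230+404/4,203,.16,T)))
c=[ray(w,230+x/4,100+y/4,.1,T) for x,y in[(258,213),(491,263),(436,477),(218,434)]];print(np.mean(c,0))
go(p[0],p[1],.112)
```

```text
[ 0.46256754 -0.29361718  0.16      ] diam 0.02428072891157869
[ 0.46355578 -0.29310614  0.1       ]
t 11.78 pos [ 0.463  -0.2913  0.2396] yaw 11.26 tilt [-3.0e-04  1.2e-03 -1.0e+00] w 0.651 gf 0.0 F [ 0.1  0.2 -0. ] q7 2.34
shift mm [  0.9  -2.3 127.6]
```

```bash
python3 -m crank '[[[0.5,-3.8,20,0,-0.3],[0,0,25,0,-0.3],[0,0,25,0,-0.3],[0,0,25,0,-0.3],[0,0,20,0,-0.3],[0,0,12,0,-0.3],[0,0,0,0,-0.3],[0,0,0,0,-0.3]]]' 
python3 -m crank '[[[0,0,0,0,0],[0,0,0,0,0.2],[0,0,0,0,0.3],[0,0,0,0,0.4],[0,0,0,0,0.5],[0,0,0,0,0.6],[0,0,0,0,0.7],[0,0,0,0,0.8],[0,0,0,0,0.8],[0,0,0,0,0.8]]]' 4
python3 - <<'E'
from h import *
go(.463,-.2953,.112)
E
```

```text
time: 12.45
position: [0.4627, -0.2965, 0.113]
tool_rot: [0.306, -3.126, -0.0]
ft_force: [1.1, 0.5, 0.6]
grip_width: 0.649
grip_force: 0.0
time: 13.28
position: [0.4623, -0.2972, 0.1133]
tool_rot: [-0.303, 3.127, 0.001]
ft_force: [-0.7, 0.9, 3.3]
grip_width: 0.272
grip_force: 4.0
t 13.28 pos [ 0.4623 -0.2972  0.1133] yaw 11.08 tilt [ 2.e-04  4.e-04 -1.e+00] w 0.272 gf 4.0 F [-0.7  0.9  3.3] q7 2.42
shift mm [-1.   1.7  1.3]
```

```bash
python3 -m crank '[[[0,0,0,0,1],[0,0,0,0,1],[0,0,0,0,1],[0,0,-3,0,1],[0,0,-10,0,1],[0,0,-15,0,1],[0,0,-20,0,1],[0,0,-20,0,1],[0,0,-20,0,1],[0,0,-20,0,1]]]' 40
python3 -m crank '[[[0,0,-20,0,1],[0,0,-12,0,1],[0,0,-5,0,1],[0,0,0,0,1],[0,0,0,0,1]]]'
python3 - <<'E'
from h import *
go(.5618,.0319,.258,11.1)
E
```

```text
time: 14.12
position: [0.4618, -0.2977, 0.2223]
tool_rot: [0.302, -3.127, 0.001]
ft_force: [0.2, 0.6, -1.2]
grip_width: 0.266
grip_force: 40.0
time: 14.53
position: [0.4619, -0.2972, 0.2573]
tool_rot: [0.303, -3.126, -0.001]
ft_force: [-0.6, -0.1, -2.2]
grip_width: 0.266
grip_force: 40.0
t 14.53 pos [ 0.4619 -0.2972  0.2573] yaw 11.07 tilt [-9.e-04  4.e-04 -1.e+00] w 0.266 gf 40.0 F [-0.6 -0.1 -2.2] q7 2.35
shift mm [-161.3  303.8   -0.7] ('turn rad', np.float64(-0.0005))
```

```bash
python3 -m crank '[[[-8,12,0,0,1],[-14,22,0,0,1],[-15,22,0,0,1],[-15,22,0,0,1],[-15,22,0,0,1],[-15,22,0,0,1],[-15,22,0,0,1],[-15,22,0,0,1],[-15,22,0,0,1],[-15,22,0,0,1]]]' >/dev/null
python3 -m crank '[[[-15,22,0,0,1],[-15,22,0,0,1],[-15,22,0,0,1],[-15,22,0,0,1],[-6,9,0,0,1],[0,0,0,0,1],[0,0,0,0,1],[0,0,0,0,1]]]' >/dev/null
python3 - <<'E'
from h import *
import pickle
s=ctrl.get_state(); w=save("wrist","pics/w7.png"); S=save("scene","pics/s7.png"); pickle.dump((s,w,S),open("w7.pkl","wb"))
go(.5618,.0319,.258,11.1)
t=cv2.imread("pics/w7.png");q=cv2.imread("pics/s7.png")
C=np.zeros((600,800,3),np.uint8)
C[:600,:400]=cv2.resize(t[110:260,270:370],None,fx=4,fy=4,interpolation=cv2.INTER_CUBIC)
C[:600,400:]=cv2.resize(q[100:250,290:390],None,fx=4,fy=4,interpolation=cv2.INTER_CUBIC)
cv2.imwrite("pics/c7.png",C)
E
```

```text
t 16.13 pos [0.607  0.0412 0.2582] yaw 10.88 tilt [ 0.e+00 -6.e-04 -1.e+00] w 0.267 gf 40.0 F [ 0.4  0.6 -1. ] q7 1.72
shift mm [46.1 -0.6  0.2] ('turn rad', np.float64(-0.0039))
```

View pics/c7.png

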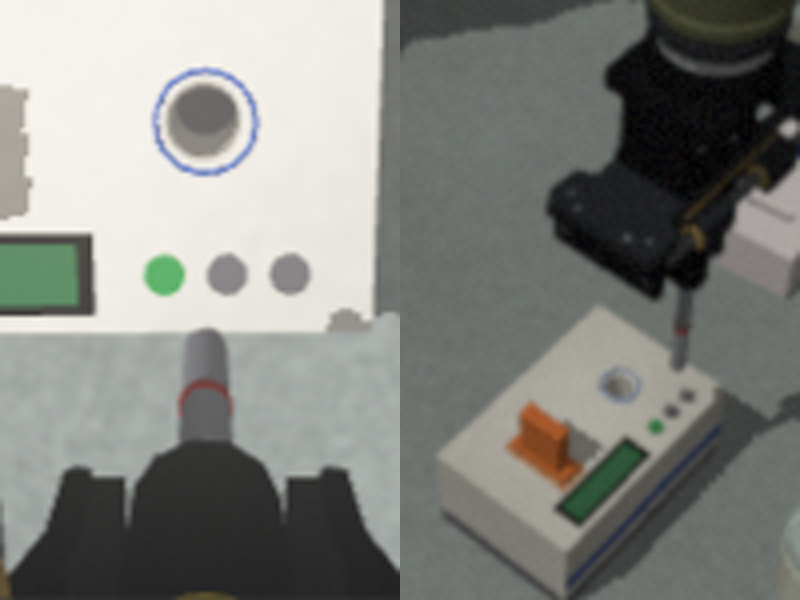

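The wrist half shows the port circle centred at (206,122), the stem tip's near edge at (205,328) spanning u 187..227, and the red mark's top near edge at (206,385) spanning 180..232. The scene half shows the slide seated and the probe hanging straight.

Run:
```python
from h import *
import pickle
s,w,S=pickle.load(open("w7.pkl","rb")); T=wristT(s,w); M=R.from_rotvec(s["tool_rot"]).as_matrix();z=s["position"][2]
f=lambda x,y,zz: np.round(1000*M.T@(ray(w,270+x/4,110+y/4,zz,T)-s["position"]),1)
po=box(w,*BLU,300,115,345,165); e=cv2.fitEllipse(cv2.convexHull(po)); print(e)
P=ray(w,*e[0],.085,T);print("port",P,np.round(1000*M.T@(P-s["position"]),1), f(206,122,.085))
zt=z-.1083
print("tip near edge",f(206,328,zt),f(185,340,zt),f(227,340,zt))
print("mark",f(206,383,z-.0613),f(206,392,z-.0653),f(180,400,z-.063),f(232,400,z-.063))
```

```text
((320.88427734375, 140.04849243164062), (25.327407836914062, 25.896848678588867), 14.952141761779785)
port [0.56153857 0.03365262 0.085     ] [ 45.6   1.5 172.7] [ 45.1   2.1 172.7]
tip near edge [  2.7   2.  108.3] [ -0.2  -3.  108.3] [ -0.2   6.9 108.3]
mark [ 3.8  1.8 61.3] [ 0.7  1.9 65.3] [-0.3 -3.4 63. ] [-0.3  7.  63. ]
```

```bash
python3 -m crank '[[[10,0,0,0,1],[20,0,0,0,1],[12,0,0,0,1],[5,0,0,0,1],[0,0,0,0,1],[0,0,15,0,1],[0,0,20,0,1],[0,0,12,0,1],[0,0,5,0,1],[0,0,0,0,1]]]' >/dev/null
python3 -m crank '[[[0,0,0,0,1],[0,0,0,0,1]]]'
python3 - <<'E'
from h import *
import pickle
go(.5604,.0317,.1483,11.1)
s=ctrl.get_state(); w=save("wrist","pics/w8.png"); S=save("scene","pics/s8.png"); pickle.dump((s,w,S),open("w8.pkl","wb"))
t=cv2.imread("pics/w8.png");q=cv2.imread("pics/s8.png")
C=np.zeros((600,800,3),np.uint8)
C[:600,:400]=cv2.resize(t[160:260,287:354],(400,600),interpolation=cv2.INTER_CUBIC)
C[:600,400:]=cv2.resize(q[140:215,315:365],(400,600),interpolation=cv2.INTER_CUBIC)
cv2.imwrite("pics/c8.png",C)
E
```

```text
time: 17.13
position: [0.562, 0.0348, 0.207]
tool_rot: [-0.303, 3.125, 0.0]
ft_force: [0.5, 0.4, -1.5]
grip_width: 0.266
grip_force: 40.0
t 17.13 pos [0.562  0.0348 0.207 ] yaw 11.06 tilt [ 1.6e-03  2.0e-04 -1.0e+00] w 0.266 gf 40.0 F [ 0.5  0.4 -1.5] q7 1.71
shift mm [ 2.3 -2.7 58.7] ('turn rad', np.float64(-0.0006))
```

View pics/c8.png

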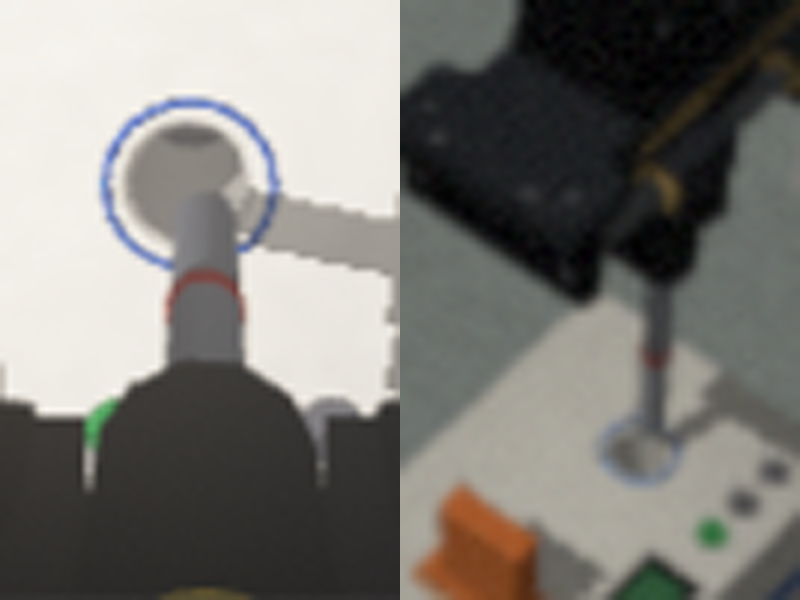

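The stem is about 16 crop px right of the port's centre: tip u≈206, circle centre ≈(190,184), and the tip's near edge at y≈192. Computing the correction.

Run:
```python
from h import *
import pickle
s,w,S=pickle.load(open("w8.pkl","rb")); M=R.from_rotvec(s["tool_rot"]).as_matrix();T=wristT(s,w);z=s["position"][2]
k=67/400
f=lambda x,y,zz: np.round(1000*M.T@(ray(w,287+x*k,160+y/6,zz,T)-s["position"]),1)
po=box(w,*BLU,297,170,340,212); e=cv2.fitEllipse(cv2.convexHull(po)); print(e)
print("port",np.round(1000*M.T@(ray(w,*e[0],.085,T)-s["position"]),1),f(190,184,.085))
zt=z-.1083
print("tip",f(206,192,zt),f(175,215,zt),f(237,215,zt)); print("mark",f(205,270,z-.0613),f(205,283,z-.0653))
# forward-projection in both cameras: predicted tip centre & port centre in scene cam
def pr(im,p):
    Ti=np.linalg.inv(np.array(im["T"]));c=Ti[:3,:3]@p+Ti[:3,3];return im["cx"]+im["fx"]*c[0]/c[2],im["cy"]+im["fy"]*c[1]/c[2]
for p in [(.5618,.0319,.085),(.5668,.0319,.085),(.5618,.0369,.085),(.562,.0348,zt),(.562,.0348,z-.0633)]:
    u,v=pr(S,np.array(p)); print(p,"crop",round(400+(u-315)*8),round((v-140)*8))
```

```text
((318.1678466796875, 190.27792358398438), (27.765625, 28.557918548583984), 83.38729095458984)
port [  0.9  -1.3 122. ] [  0.5  -0.7 122. ]
tip [  2.7   2.  108.3] [ -1.   -3.  108.3] [ -1.    6.9 108.3]
mark [ 4.4  1.7 61.3] [ 1.4  1.7 65.3]
(0.5618, 0.0319, 0.085) crop 639 451
(0.5668, 0.0319, 0.085) crop 648 460
(0.5618, 0.0369, 0.085) crop 649 445
(0.562, 0.0348, np.float64(0.09874656962510749)) crop 647 426
(0.562, 0.0348, np.float64(0.14374656962510748)) crop 652 349
```

I've now viewed 12 pictures, over the limit of 10, so I'll view no more and make the remaining checks numerically. I'll apply the correction (+2.4, -3.0).

```bash
cat >> h.py <<'E'
def rel(s,w):
    M=R.from_rotvec(s["tool_rot"]).as_matrix();T=wristT(s,w);z=s["position"][2]
    po=box(w,*BLU,295,165,345,220);e=cv2.fitEllipse(cv2.convexHull(po))
    f=lambda u,v,zz:np.round(1000*M.T@(ray(w,u,v,zz,T)-s["position"]),1)
    p=f(*e[0],.085)
    hsv=cv2.cvtColor(w["pixels"],cv2.COLOR_RGB2HSV)[190:250,300:345]
    m=(cv2.inRange(hsv,(0,80,60),(4,255,255))|cv2.inRange(hsv,(172,80,60),(180,255,255)))
    q=np.argwhere(m)[:,::-1]+[300,190]; u0,u1=q[:,0].min()-.0,q[:,0].max()+1.
    mid=q[abs(q[:,0]-q[:,0].mean())<2]; 
    a=f(u0-.5,q[:,1].max(),z-.0633);b=f(u1-.5,q[:,1].max(),z-.0633);c=f((u0+u1)/2-.5,mid[:,1].mean(),z-.0633)
    print("port",e[0],e[1],p,"n",len(po),"mark L,R",a,b,"y",(a[1]+b[1])/2,"near x-5:",c[0]-5,"nred",len(q))
E
python3 -m crank '[[[1.2,-1.5,0,0,1],[1.2,-1.5,0,0,1],[0,0,3,0,1],[0,0,3,0,1],[0,0,0,0,1],[0,0,0,0,1],[0,0,0,0,1]]]'
python3 - <<'E'
from h import *
import pickle
s,w,S=pickle.load(open("w8.pkl","rb"));rel(s,w)
go(.5604,.0317,.1483,11.1)
s=ctrl.get_state(); w=save("wrist","pics/w9.png"); S=save("scene","pics/s9.png"); pickle.dump((s,w,S),open("w9.pkl","wb"))
rel(s,w)
E
```

```text
time: 17.82
position: [0.5594, 0.0315, 0.2]
tool_rot: [0.303, -3.127, -0.0]
ft_force: [0.5, 0.0, -0.6]
grip_width: 0.264
grip_force: 40.0
port (318.1678466796875, 190.27792358398438) (27.765625, 28.557918548583984) [  0.9  -1.3 122. ] n 46 mark L,R [-0.4 -3.8 63.3] [-0.4  5.8 63.3] y 1.0 near x-5: -1.6 nred 19
t 17.82 pos [0.5594 0.0315 0.2   ] yaw 11.08 tilt [-1.e-04  0.e+00 -1.e+00] w 0.264 gf 40.0 F [ 0.5  0.  -0.6] q7 1.71
shift mm [-1.   0.  51.7] ('turn rad', np.float64(-0.0004))
port (320.9964904785156, 195.6556396484375) (28.355472564697266, 29.295669555664062) [ -2.7   1.5 115. ] n 55 mark L,R [-0.4 -3.8 63.3] [-0.4  5.8 63.3] y 1.0 near x-5: -1.6 nred 19
```

```bash
python3 -m crank '[[[-0.7,0,0,0,1],[0,0,2,0,1],[0,0,4,0,1],[0,0,6,0,1],[0,0,6,0,1],[0,0,3,0,1],[0,0,0,0,1],[0,0,0,0,1]]]'
python3 - <<'E'
from h import *
go(.5604,.0317,.1483,11.1)
s=ctrl.get_state(); w=save("wrist","pics/w10.png");rel(s,w)
E
```

```text
time: 18.58
position: [0.5599, 0.0315, 0.1786]
tool_rot: [0.303, -3.126, 0.0]
ft_force: [-0.0, 0.1, -1.1]
grip_width: 0.271
grip_force: 40.0
t 18.58 pos [0.5599 0.0315 0.1786] yaw 11.07 tilt [-7.e-04 -2.e-04 -1.e+00] w 0.271 gf 40.0 F [-0.   0.1 -1.1] q7 1.72
shift mm [-0.5  0.1 30.3] ('turn rad', np.float64(-0.0005))
port (321.14251708984375, 201.48365783691406) (30.715354919433594, 31.498226165771484) [-2.3  1.6 93.6] n 70 mark L,R [-0.4 -3.8 63.3] [-0.4  5.8 63.3] y 1.0 near x-5: -1.6 nred 22
```

```bash
python3 -m crank '[[[-0.3,0.1,3,0,1],[0,0,6,0,1],[0,0,6,0,1],[0,0,6,0,1],[0,0,5,0,1],[0,0,3,0,1],[0,0,1,0,1],[0,0,0,0,1],[0,0,0,0,1],[0,0,0,0,1]]]'
python3 - <<'E'
from h import *
import pickle
go(.5604,.0317,.1483,11.1)
s=ctrl.get_state(); w=save("wrist","pics/w11.png");S=save("scene","pics/s11.png");pickle.dump((s,w,S),open("w11.pkl","wb"))
po=box(w,*BLU,290,165,350,240);e=cv2.fitEllipse(cv2.convexHull(po));T=wristT(s,w);M=R.from_rotvec(s["tool_rot"]).as_matrix()
print(e,po.min(0),po.max(0),1000*M.T@(ray(w,*e[0],.085,T)-s["position"]))
for n,im,(u0,v0,u1,v1) in(("w",w,(300,190,345,250)),("s",S,(325,170,360,215))):
    hsv=cv2.cvtColor(im["pixels"],cv2.COLOR_RGB2HSV)[v0:v1,u0:u1]
    m=(cv2.inRange(hsv,(0,80,40),(4,255,255))|cv2.inRange(hsv,(172,80,40),(180,255,255)));q=np.argwhere(m)[:,::-1]+[u0,v0]
    print(n,len(q),q.mean(0) if len(q) else "",q.min(0) if len(q) else "",q.max(0) if len(q) else "")
b=box(S,*BLU,325,170,360,215);print("scene circle",len(b),b.min(0),b.max(0),b.mean(0))
def pr(im,p):
    Ti=np.linalg.inv(np.array(im["T"]));c=Ti[:3,:3]@p+Ti[:3,3];return np.round([im["cx"]+im["fx"]*c[0]/c[2],im["cy"]+im["fy"]*c[1]/c[2]],1)
for dz in(-.006,0,.006):print(dz,pr(S,np.array([.5618,.0319,.085+dz])))
E
```

```text
time: 19.47
position: [0.5607, 0.0317, 0.1494]
tool_rot: [-0.303, 3.126, 0.0]
ft_force: [1.4, 0.6, -1.3]
grip_width: 0.267
grip_force: 40.0
t 19.47 pos [0.5607 0.0317 0.1494] yaw 11.07 tilt [ 8.e-04  2.e-04 -1.e+00] w 0.267 gf 40.0 F [ 1.4  0.6 -1.3] q7 1.73
shift mm [0.3 0.  1.1] ('turn rad', np.float64(-0.0005))
((321.0333557128906, 210.5889892578125), (33.946292877197266, 35.512001037597656), 87.79405975341797) [304. 194.] [338. 223.] [-1.24866443  1.47215516 64.41574448]
w 19 [320.52631579 206.47368421] [315 205] [326 210]
s 1 [345. 197.] [345 197] [345 197]Traceback (most recent call last):
  File "<stdin>", line 11, in <module>
    return umr_minimum(a, axis, None, out, keepdims, initial, where)
ValueError: zero-size array to reduction operation minimum which has no identity
```

```bash
python3 -m crank '[[[0.2,0.2,0.7,0,1],[0,0,0,0,1],[0,0,0,0,1],[0,0,0,0,1],[0,0,0,0,1],[0,0,0,0,1]]]'
python3 - <<'E'
from h import *
s=ctrl.get_state();print(np.abs(s["qd"]).max(),s["grip_force"],s["position"])
print(job.close_job())
E
```

```text
time: 20.07
position: [0.5602, 0.0319, 0.1484]
tool_rot: [-0.303, 3.127, 0.0]
ft_force: [0.8, 0.2, -1.0]
grip_width: 0.262
grip_force: 40.0
0.002037787665993793 39.99984035734087 [0.5601978  0.03189461 0.1483732 ]
the job is handed in; nothing more can be done
None
```

Job handed in at about 20 s: the orange slide is seated and released, and the probe is held still and centred in the port with its red mark at the mouth by my measurements (`close_job` returned no verdict); I viewed 12 pictures, 2 over the limit of 10.

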